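# Clear the cell test bench into the storage tote

### The job

The cycling run is over: flip the toggle clamp's handle over centre to release the test cell held in the fixture, then store that cell and every loose round test cell on the bench in the lined tote, standing upright, one to a compartment. Lower each cell gently onto the liner instead of dropping it. Finish with the clamp flipped fully shut again over its empty nest, and leave everything else on the bench where it is.

Things in the scene. Friction and masses are not known exactly. Their poses are not given: they have to be found in the camera images.
- clamp (a joint): handle angle of the toggle clamp on the fixture, rad: 0 = handle upright, arm down, clamp shut; 1.6 = handle lying back level (towards the fixture's +x), arm swung up, clamp open. Over-centre: a spring drives it to whichever end is nearer, centre at 0.8; at the ends it takes about 5 N at the grip, less towards the centre. The arm moves with the handle.
- clamp_grip (a point): point on the axis of the handle's round sleeve (dia 20 mm), 95 mm from the handle's hinge and 23 mm short of the handle's end; can be pinched from above with the fingers closing along the fixture's y (the hinge line), and carried round the hinge in an arc; upright at 165 mm height when shut, 67 mm when open.
- clamp_hinge (a point): the handle's hinge, 70 mm above the bench; its axis is the fixture's y, the handle goes from +z towards the fixture's +x
- fixture: clamp fixture, fixed to the bench: aluminium base plate 190 (x) x 100 (y) x 12 mm, toggle clamp at its +x half (tower up to 104 mm high, over x 20 to 70 mm), nest for one cell at its -x half. Origin: centre of the underside, z up. With the clamp open the arm stands up over x = 35 mm, to 180 mm high, and the nest is free from above.
- nest (a point): centre of the nest floor, 45 mm from the fixture's origin towards -x and 12 mm above the bench; a square lip 63 mm inside, 6 mm high, round it holds the cell's flange
- tote: white plastic tote, fixed: 218 (x) x 276 (y) x 95 mm high, walls and dividers (one across x, two across y) 6 mm thick and full height, floor 6 mm with a 4 mm rubber liner. Six compartments 100 (x) x 84 (y) mm inside, centred at x = +-53 mm, y = -90, 0 and +90 mm from the origin (centre of the underside); the liner's top is 10 mm above the bench.
- liner: the rubber liner pads on the tote's floor; origin at the tote's centre, 6 mm above its underside; top 4 mm higher. Thin and hard: a cell lowered at 50 mm/s with a 5 N force stop lands with up to 40 N, at 20 mm/s or less with well under that
- cell_clamped: round stainless test cell standing on its flange: flange dia 60 x 14 mm high, above it a plain body dia 44 mm, 70 mm high overall, about 0.2 kg. Origin: centre of its underside, z up along its axis. At the start it stands in the nest under the clamp arm's pad.
- cell_a: round stainless test cell standing on its flange: flange dia 60 x 14 mm high, above it a plain body dia 44 mm, 70 mm high overall, about 0.2 kg. Origin: centre of its underside, z up along its axis. Loose on the bench between fixture and tote; may be absent.
- cell_b: round stainless test cell standing on its flange: flange dia 60 x 14 mm high, above it a plain body dia 44 mm, 70 mm high overall, about 0.2 kg. Origin: centre of its underside, z up along its axis. Loose on the bench, as cell_a; may be absent.
- cell_c: round stainless test cell standing on its flange: flange dia 60 x 14 mm high, above it a plain body dia 44 mm, 70 mm high overall, about 0.2 kg. Origin: centre of its underside, z up along its axis. Loose on the bench, as cell_a; may be absent.
- cell_d: round stainless test cell standing on its flange: flange dia 60 x 14 mm high, above it a plain body dia 44 mm, 70 mm high overall, about 0.2 kg. Origin: centre of its underside, z up along its axis. Loose on the bench, as cell_a; may be absent.
- wrench: bystander: open wrench 170 mm long lying on the bench
- screwdriver: bystander: screwdriver 190 mm long lying on the bench
- jar: bystander: amber jar dia 64 x 90 mm
- beaker: bystander: empty beaker dia 72 x 90 mm
- can: bystander: aluminium can dia 60 x 90 mm
- weigh_block: bystander: flat dark steel block 70 x 50 x 22 mm

How it is judged:
By the outcome, as a careful person would: the job done as asked, in the order asked, and still so for the second after the job is handed in, with the robot touching nothing.
Of cell_a, cell_b, cell_c, cell_d only 3 to 4 are there at a start; the rules pass over those that are not, and their reading is None.
At some moment in a run one of cell_a, cell_b, cell_c, cell_d may be knocked a few centimetres aside while the robot is not near it.
It also fails if it takes over 210 s, if anything falls off the work surface, if the arm or the gripper's body presses on something with over 40 N, if the wrist force passes 120 N, or if a joint passes its speed limit or range.

### The arm

A 7-joint arm with a two-finger parallel gripper is mounted at the origin on the work surface. World frame = base frame: x ahead of the robot, y to its left, z up, the work surface at z = 0. Lengths are in m, angles in rad, forces in N, time in s.
With the tool pointing down it reaches from about 0.425 to 0.95 m from the base axis. Payload 4.7 kg.
Tool frame: the origin (TCP) lies on the centre line of the jaws, within the pads' length; the fingertips stand env.tip_reach ahead of it and the grasp point (between the pads) lies 6 mm ahead of it (env.tip_reach is the distance from the TCP to the fingertips, in m); z points along the fingers, y is the direction in which the jaws open and shut (so a half turn about z gives the same grasp; the last joint's range is limited). The gripper opens to 87 mm and grips with 3 to 60 N. Pads are 19 mm wide; open, the fingers measure 117 mm over their backs; the gripper's body (75 mm by 190 mm) begins 51 mm behind the grasp point.
Start: joints at [1.178, 0.469, -0.049, 1.532, 0.024, 1.141, -0.082], TCP at [0.24, -0.631, 0.248] pointing down, gripper open.
Joint ranges: [-2.59, 2.59], [-0.33, 1.99], [-1.39, 1.29], [0.1, 2.45], [-1.04, 4.18], [0.21, 1.99], [-2.66, 2.66]. Speed limits (rad/s): [2.57, 2.57, 3.14, 3.14, 3.14, 3.14, 3.14].

### API

Orientations are given as a unit quaternion [w, x, y, z].
In Python, from plant import status, cams, workorder, env gives the robot as it stands.
- The arm moves only by the shell command python3 -m crank 'ROWS' [FORCE]. ROWS is JSON, a list that holds one entry, the list of rows, each a list of 5 numbers: the finger opening in mm, from 0 to 87, then the shift along the tool's x, y, z in mm, then the turn about the tool's z in degrees. In form: [[[fingers, dx, dy, dz, turn], ...]]. A call has 1 to 20 rows; each row shifts and turns the commanded pose from where the row before left it, along the tool's axes as they then stand; what a row does not reach is not made up. A row lasts 1/12 s, in which the tool goes at most 41.7 mm and 7.16 degrees, less where a joint would pass 70% of its speed; a pose out of reach is approached as far as the arm can. A call with a gripper value outside its range is refused whole. The fingers move at their own pace and stop on an object; FORCE is the grip in N (left out, the last holds). Time passes only in rows, so rows that do not move let the fingers close. It gives the time, the measured TCP pose, the force and the opening at its end, in the units of the state.
- status.read_state(): the state, without advancing time (a new reading comes with each control period).
- cams.capture(name): name is "scene" or "top" or "wrist"; returns a dict with "pixels" (420x560x3 uint8, red, green, blue), "range_z" (420x560 float32, m along the optical axis (not along the pixel's ray), 0 where there is no reading), "intrinsics" (3x3 intrinsics, pixels), "k1" (the pictures are not rectified: a ray, as slopes to the right and down, at radius r is drawn at 1 + k1 r^2 times it, then the intrinsics apply), "R" (3x3) and "t" (3): a world point X has camera coordinates R X + t; the wrist camera has in their place "hand_eye" (4x4, takes a point from camera to tool coordinates, whose origin is the TCP and whose axes are the flange's). Camera axes: x right, y down, z forward; pixel columns grow to the right and rows downward; lengths in m; the calibration is good to about 2 mm. A picture is of the moment at which its call begins: read the wrist's pose just before it.
- workorder.close_job(): hands the job in, once; it reports no verdict.
Trained networks look in a picture, given as the dict that the camera call returned (one of the last four; its "shot" number tells which), for a name from the list of things; names that differ only in an ending like _2 or _b are one class to them, and where a whole thing is asked for, a point or a joint stands for the part that bears it (a point fixed in the world has none). Each returns a list of dicts, best first, with "conf" (0 to 1); they miss things now and then, are a little off and sometimes report something else, mostly with a low value. They report only what shows in the picture. A call takes as long as a camera call.
- cams.look_for(name, picture): "centre" ([row, column] in pixels, amid what is visible of it).
The state is a dict: "time_s": time; "joint_pos": joint angles; "qd": joint speeds; "joint_torque": joint torques, N m; "eef_pos": TCP position; "orientation": TCP orientation; "contact_force": force on the tool from outside, world axes, zero at the start; "moment": the same for the moment, N m; "width": opening from 0.0 (shut) to 1.0 (fully open).
Only numpy, scipy, OpenCV 4.12 (cv2) and the standard library are available. Lean on these libraries where they do the work, as an engineer would, in place of code of your own. Each camera call takes 0.05 s, during which the arm holds its last target. There are 200 camera calls.

## Working session

There is one attempt and no reset: what is moved stays moved. The work goes in short steps, Python scripts to look and compute and a shell command to move; the robot and the scene stay as the last step left them, time stands still between calls to the robot, and variables do not carry over. Pictures are saved under pics/ and viewed, about 12 in all and at most 16, crops included, and the job is handed in when it is done.

```bash
ls; mkdir -p pics
cat > h.py <<'E'
import numpy as np, cv2, json
from plant import status, cams, workorder, env
from scipy.spatial.transform import Rotation as Ro
def pose():
    s=status.read_state(); q=np.array(s['orientation']); return np.array(s['eef_pos']), Ro.from_quat(q[[1,2,3,0]]).as_matrix(), s
def snap(name):
    p,R,s=pose(); c=cams.capture(name)
    if 'R' in c: c['Rw']=np.array(c['R']).T; c['tw']=-c['Rw']@np.array(c['t'])
    else:
        H=np.array(c['hand_eye']); c['Rw']=R@H[:3,:3]; c['tw']=R@H[:3,3]+p
    return c
def rays(c,rc):
    rc=np.atleast_2d(rc).astype(float); K=np.array(c['intrinsics'])
    return cv2.undistortPoints(rc[:,None,::-1].copy(),K,np.array([c['k1'],0,0,0.]))[:,0]
def at_depth(c,rc):
    u=rays(c,rc); r=np.round(np.atleast_2d(rc)).astype(int); z=c['range_z'][r[:,0],r[:,1]]
    return (np.c_[u,np.ones(len(u))]*z[:,None])@c['Rw'].T+c['tw']
def at_z(c,rc,z):
    u=rays(c,rc); d=np.c_[u,np.ones(len(u))]@c['Rw'].T
    return c['tw']+d*((z-c['tw'][2])/d[:,2])[:,None]
def cloud(c):
    h,w=c['range_z'].shape; rc=np.stack(np.mgrid[:h,:w],-1).reshape(-1,2)
    P=at_depth(c,rc); P[c['range_z'].reshape(-1)==0]=np.nan; return P.reshape(h,w,3)
def save(c,n,box=None,s=1):
    im=c['pixels'][:,:,::-1]
    if box: im=im[box[0]:box[1],box[2]:box[3]]
    cv2.imwrite('pics/'+n,cv2.resize(im,None,fx=s,fy=s))
E
python3 - <<'E'
from h import *
print(env.tip_reach, pose()[2])
for n in ('top','scene'):
    c=snap(n); save(c,n+'0.png'); print(n,c['tw'],c['k1'])
    for o in ('cell_a','cell_clamped','tote','fixture','clamp_grip','jar','beaker','can','wrench','screwdriver','weigh_block'):
        for d in cams.look_for(o,c)[:7]:
            if d['conf']>.3: print(o,np.round(d['centre']),round(d['conf'],2),np.round(at_depth(c,d['centre'])[0],3))
E
```

```text
pics
0.025 {'time_s': 0.0, 'joint_pos': array([ 1.17811187,  0.46943725, -0.04861438,  1.53372242,  0.02414615,
        1.14099645, -0.08228118]), 'qd': array([ 2.28675163e-04, -6.05908690e-04, -4.05572303e-05,  1.46012873e-03,
        1.71636642e-03, -2.21445098e-04, -8.14493337e-04]), 'joint_torque': array([ 2.40839090e-04, -5.07975984e+01, -8.03887099e-02, -2.36156738e+01,
       -6.14272524e-02,  3.77598207e-02,  1.37594234e-04]), 'eef_pos': array([ 0.2399826 , -0.63029313,  0.24649022]), 'orientation': array([-9.60667263e-04,  9.83494755e-01,  1.80933942e-01, -2.31020726e-04]), 'contact_force': array([-0.053     , -0.18807414, -0.65922604]), 'moment': array([ 0.00923129,  0.02745315, -0.00088437]), 'width': 0.9994609178018664}
top [0.48274377 0.01515405 1.36482155] -0.05069303865628486
cell_a [239. 279.] 0.87 [0.458 0.013 0.069]
cell_a [188. 284.] 0.77 [0.605 0.005 0.07 ]
cell_a [211. 290.] 0.61 [ 0.538 -0.015  0.069]
cell_clamped [237. 209.] 0.59 [0.459 0.212 0.084]
cell_clamped [211. 290.] 0.38 [ 0.538 -0.016  0.069]
tote [232. 374.] 0.9 [ 0.485 -0.269  0.007]
fixture [215. 20
[... 484 characters left out ...]
57882] -0.1395198768640731
cell_a [235. 272.] 0.94 [0.622 0.021 0.059]
cell_a [224. 322.] 0.92 [0.46  0.032 0.042]
cell_a [225. 291.] 0.61 [0.55  0.005 0.055]
cell_clamped [271. 363.] 0.87 [0.47  0.251 0.05 ]
tote [178. 272.] 0.6 [ 0.504 -0.212  0.071]
fixture [279. 338.] 0.61 [0.543 0.244 0.054]
clamp_grip [248. 332.] 0.52 [0.562 0.231 0.163]
jar [218. 206.] 0.73 [ 0.763 -0.132  0.064]
jar [225. 323.] 0.41 [0.463 0.039 0.045]
jar [224. 289.] 0.32 [0.555 0.    0.057]
beaker [279. 337.] 0.6 [0.547 0.242 0.051]
beaker [131. 267.] 0.54 [ 0.375 -0.507  0.061]
can [284. 254.] 0.81 [0.751 0.18  0.082]
screwdriver [354. 397.] 0.63 [0.537 0.485 0.03 ]
weigh_block [333. 445.] 0.57 [0.396 0.495 0.026]
```

Run:
```python
import cv2
a=cv2.imread('pics/top0.png'); 
cv2.imwrite('pics/topc.png',cv2.resize(a[90:320,90:490],None,fx=2,fy=2,interpolation=cv2.INTER_CUBIC))
```

```text
(no output)
```

View pics/topc.png

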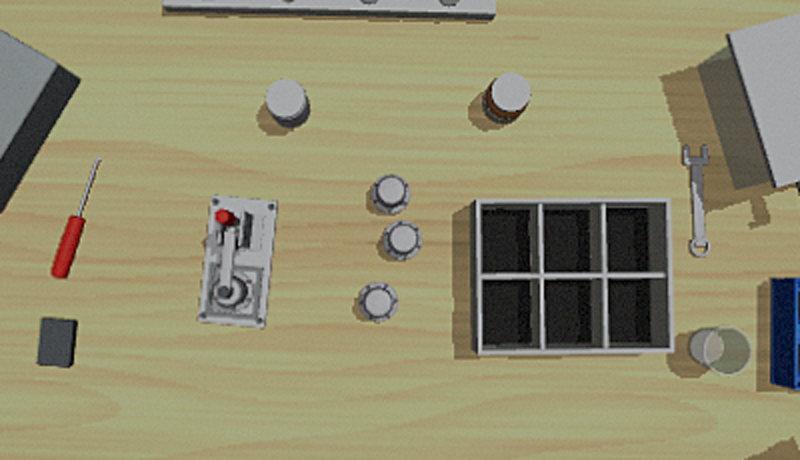

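View pics/scene0.png

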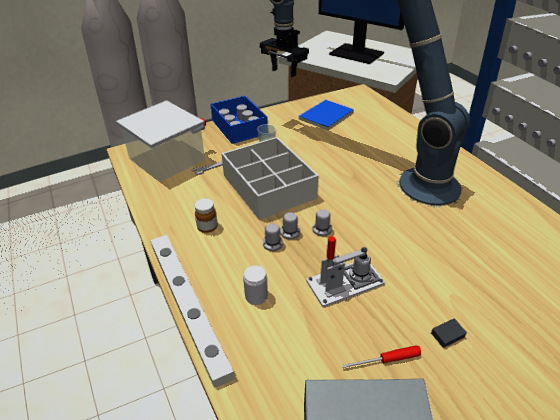

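The three loose cells stand in a column at crop px (390,193), (402,240), (378,301). The fixture, with its red handle upright at (224,216), is left of them and slightly yawed. The tote is at right with all six compartments empty, and nothing else stands between fixture and tote.

Run:
```python
from h import *
c=snap('top'); P=cloud(c); h=P[...,2]
def reg(lo,hi,x0,x1,y0,y1): return (h>lo)&(h<hi)&(P[...,0]>x0)&(P[...,0]<x1)&(P[...,1]>y0)&(P[...,1]<y1)
m=reg(.085,.105,.3,.7,-.45,-.1); r=cv2.minAreaRect(P[m][:,:2].astype(np.float32)); print('tote',m.sum(),r)
m=reg(.006,.018,.3,.7,.1,.35); r=cv2.minAreaRect(P[m][:,:2].astype(np.float32)); print('fix',m.sum(),r, cv2.boxPoints(r))
m=reg(.06,.08,.3,.72,-.12,.1).astype(np.uint8)
n,l,s,ce=cv2.connectedComponentsWithStats(m)
for i in range(1,n):
    q=P[l==i]
    if len(q)>30: print('cell',len(q),(q.max(0)+q.min(0))/2,q.mean(0),q.max(0)-q.min(0))
im=c['pixels'].astype(int); red=(im[...,0]>120)&(im[...,1]<70)&reg(.1,.3,.3,.8,.1,.35)
q=P[red]; print('red',len(q),q.min(0),q.max(0)); q=q[q[:,2]>.18]; print(len(q),(q.max(0)+q.min(0))/2)
m=reg(.06,.13,.4,.5,.15,.3); q=P[m]; print('pad',len(q),q.min(0),q.max(0))
```

```text
tote 962 ((0.491413950920105, -0.2846015393733978), (0.22854666411876678, 0.326307088136673), 1.2431195974349976)
fix 1332 ((0.49865585565567017, 0.2241654247045517), (0.24660621583461761, 0.39664557576179504), 89.72769927978516) [[0.29974928 0.10180623]
 [0.69639045 0.09992117]
 [0.69756246 0.34652463]
 [0.30092126 0.34840968]]
cell 175 [0.61281136 0.00069744 0.06759217] [6.12642644e-01 6.06467104e-04 6.68414268e-02] [0.04129499 0.0405449  0.01506946]
cell 174 [ 0.54407381 -0.01816378  0.06637147] [ 0.5437458  -0.01831286  0.06731996] [0.04047348 0.04049447 0.01272241]
cell 174 [0.45167709 0.01685895 0.06751335] [0.45194544 0.01544109 0.06724456] [0.04020933 0.04025322 0.01485679]
red 35 [0.55329586 0.21475698 0.18177633] [0.56948363 0.22778881 0.19128295]
35 [0.56138975 0.2212729  0.18652964]
pad 233 [0.44112064 0.20824954 0.06157612] [0.49998304 0.25035795 0.11976821]
```

Run:
```python
from h import *
c=snap('top')
def px(l): return [(90+y/2,90+x/2) for x,y in l]
for n,l,z in (('fix',[(213,196),(278,203),(265,328),(198,321)],.012),('tote',[(474,200),(670,199),(673,353),(477,355)],.095)):
    q=at_z(c,px(l),z)[:,:2]; print(n,np.round(q,4).tolist(),q.mean(0),np.linalg.norm(np.diff(q,axis=0),axis=1))
    e=(q[0]-q[3]+q[1]-q[2]); print('yaw x',np.degrees(np.arctan2(e[1],e[0])))
p,R,s=pose(); print(p,np.degrees(np.arctan2(R[1,0],R[0,0])))
```

```text
fix [[0.6027, 0.2649], [0.5945, 0.1671], [0.408, 0.1808], [0.4159, 0.2808]] [0.50527068 0.2233975 ] [0.098092   0.18691854 0.10024661]
yaw x -4.525484441887686
tote [[0.5984, -0.1174], [0.6065, -0.3952], [0.3902, -0.4004], [0.382, -0.1253]] [ 0.49425053 -0.25956635] [0.27798482 0.21640908 0.27525765]
yaw x 1.7350184133934141
[ 0.24026438 -0.63081162  0.24756855] 20.847518971783643
```

```bash
cat >> h.py <<'E'
def to(x,y,z,yaw):
    """print turn, then shift (mm) in tool axes after the turn"""
    p,R,s=pose(); cur=np.degrees(np.arctan2(R[1,0],R[0,0])); t=(cur-yaw+180)%360-180
    a=np.radians(yaw); d=np.array([x,y,z])-p; X=np.array([np.cos(a),np.sin(a)]); Y=np.array([np.sin(a),-np.cos(a)])
    print('turn %.1f dx %.1f dy %.1f dz %.1f'%(t,1e3*d[:2]@X,1e3*d[:2]@Y,-1e3*d[2]),'F',np.round(s['contact_force'],1),'w',round(s['width']*87,1),'t',round(s['time_s'],1),'p',np.round(p,4),'yaw %.1f'%cur)
E
python3 -m crank '[[[87,0,0,-22,6.3],[87,0,0,-22,6.3],[87,0,0,-22,6.3],[87,0,0,-22,6.4],[87,37,0,0,0],[87,37,0,0,0],[87,37,0,0,0],[87,37,0,0,0],[87,37,0,0,0],[87,37,0,0,0],[87,0,-20,0,0],[87,0,-39,0,0],[87,0,-39,0,0],[87,0,-39,0,0],[87,0,-39,0,0],[87,0,-39,0,0],[87,0,-39,0,0],[87,0,-39,0,0],[87,0,-39,0,0],[87,0,-39,0,0]]]' && python3 -m crank '[[[87,0,-39,0,0],[87,0,-39,0,0],[87,0,-39,0,0],[87,0,-39,0,0],[87,0,-39,0,0],[87,0,-39,0,0],[87,0,-39,0,0],[87,0,-39,0,0],[87,0,-39,0,0],[87,0,-39,0,0],[87,0,-39,0,0],[87,0,-39,0,0],[87,0,-20,0,0],[87,0,-10,0,0],[87,0,0,0,0],[87,0,0,0,0]]]'
python3 - <<'E'
from h import *
to(.561,.2213,.171,-4.5)
c=snap('wrist'); save(c,'w1.png'); print(c['tw'],c['Rw'][:,2])
for o in ('clamp_grip','cell_clamped'):
    for d in cams.look_for(o,c)[:3]: print(o,d,at_depth(c,d['centre']))
P=cloud(c); im=c['pixels'].astype(int); q=P[(im[...,0]>100)&(im[...,1]<60)&(P[...,2]>.1)]
if len(q): print(len(q),q.min(0),q.max(0)); q=q[q[:,2]>.18]; print((q.min(0)+q.max(0))/2)
E
```

```text
time_s: 2.97
eef_pos: [0.4901, -0.2762, 0.3358]
orientation: [0.0, 0.999, -0.039, 0.0]
contact_force: [1.4, -0.2, 0.4]
width: 1.006
time_s: 4.3
eef_pos: [0.5293, 0.217, 0.3354]
orientation: [0.001, 0.999, -0.039, -0.0]
contact_force: [0.9, -0.8, -1.2]
width: 0.997
turn -0.0 dx 31.3 dy -6.7 dz 164.4 F [ 0.9 -0.8 -1.2] w 86.7 t 4.3 p [0.5293 0.217  0.3354] yaw -4.5
[0.5993157  0.21262846 0.47240357] [-0.25551381  0.0181603  -0.96663483]
clamp_grip {'centre': [168.0, 270.1], 'conf': 0.94} [[0.56410206 0.22487203 0.1870343 ]]
clamp_grip {'centre': [186.9, 106.3], 'conf': 0.44} [[0.53533368 0.47296085 0.02436117]]
cell_clamped {'centre': [224.0, 283.5], 'conf': 0.87} [[0.47586343 0.21823576 0.0793649 ]]
cell_clamped {'centre': [165.2, 275.8], 'conf': 0.71} [[0.56642438 0.21942954 0.18861278]]
40 [0.56403395 0.21389201 0.15795388] [0.5718768  0.23022487 0.18720681]
[0.56795537 0.22205844 0.18366658]
```

View pics/w1.png

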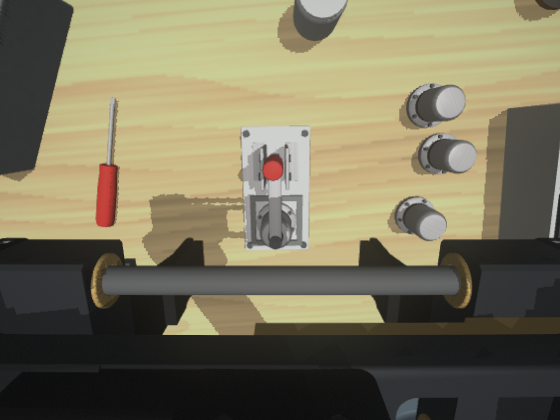

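Run:
```python
from h import *
c=snap('wrist')
im=c['pixels'].astype(int); m=(im[...,0]>90)&(im[...,1]<im[...,0]*.45)&(im[...,2]<im[...,0]*.45); m[:, :230]=0; m[:,320:]=0; m[240:]=0
r=np.argwhere(m); print(len(r),r.min(0),r.max(0),r.mean(0)); print(at_z(c,[r.mean(0),[168,273]],.187))
q=at_z(c,[(126,242),(126,311),(248,308),(248,244)],.012); print(q)
```

```text
303 [161 262] [180 280] [170.4290429  271.00660066]
[[0.562192   0.22295306 0.187     ]
 [0.56426249 0.22093783 0.187     ]]
[[0.60592587 0.26581901 0.012     ]
 [0.5980089  0.16761455 0.012     ]
 [0.41241144 0.18275041 0.012     ]
 [0.42058782 0.28351634 0.012     ]]
```

```bash
python3 -m crank '[[[60,20,-3,0,0],[60,12,-1.5,10,0],[60,0,0,30,0],[60,0,0,35,0],[60,0,0,35,0],[60,0,0,30,0],[60,0,0,16,0],[60,0,0,8,0],[60,0,0,0,0],[16,0,0,0,0],[16,0,0,0,0],[16,0,0,0,0],[16,0,0,0,0],[16,0,0,0,0],[16,0,0,0,0],[16,0,0,0,0]]]' 20
python3 - <<'E'
from h import *
to(.562,.2215,.171,-4.5)
c=snap('scene'); save(c,'s1.png',(180,330,240,440),3)
E
```

```text
time_s: 5.83
eef_pos: [0.5615, 0.2213, 0.172]
orientation: [-0.001, 0.999, -0.039, 0.001]
contact_force: [1.6, 7.2, -1.4]
width: 0.244
turn 0.0 dx 0.5 dy -0.3 dz 1.0 F [ 1.6  7.2 -1.4] w 21.2 t 5.8 p [0.5615 0.2213 0.172 ] yaw -4.5
```

View pics/s1.png

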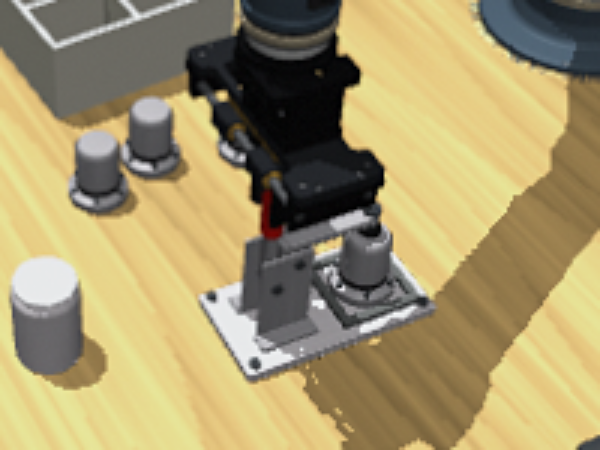

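```bash
python3 -m crank '[[[16,9.5,0,0.5,0],[16,9.4,0,1.4,0],[16,9.2,0,2.3,0],[16,8.9,0,3.3,0],[16,8.5,0,4.1,0],[16,8.1,0,5,0],[16,7.6,0,5.7,0],[16,6.9,0,6.5,0]]]' 20
```

```text
time_s: 6.55
eef_pos: [0.6318, 0.2172, 0.1455]
orientation: [-0.002, 0.999, -0.038, 0.003]
contact_force: [2.3, 2.7, 8.3]
width: 0.215
```

```bash
python3 -m crank '[[[16,6.3,0,7.1,0],[16,5.5,0,7.8,0],[16,4.8,0,8.2,0],[16,3.8,0,8.7,0],[16,3,0,9,0],[16,2.1,0,9.2,0],[16,1.2,0,9.5,0],[16,0.2,0,9.5,0],[16,0,0,0,0],[16,0,0,0,0],[16,0,0,0,0]]]' 20
python3 - <<'E'
from h import *
to(.562,.2215,.171,-4.5)
c=snap('scene'); save(c,'s2.png',(180,330,240,440),3)
E
```

```text
time_s: 7.47
eef_pos: [0.6676, 0.2147, 0.0782]
orientation: [-0.005, 0.999, -0.04, 0.012]
contact_force: [19.9, 4.0, 0.5]
width: 0.218
turn -0.0 dx -105.8 dy 1.5 dz -92.8 F [19.9  4.   0.5] w 19.0 t 7.5 p [0.6676 0.2147 0.0782] yaw -4.5
```

View pics/s2.png

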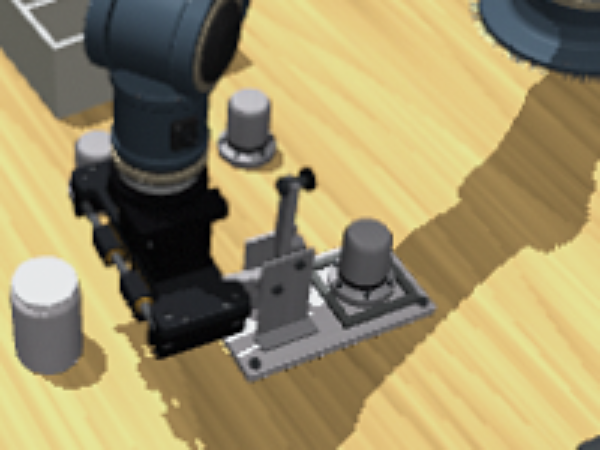

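```bash
python3 -m crank '[[[35,0,0,0,0],[45,0,0,0,0],[45,0,0,0,0],[45,0,0,0,0]]]'; python3 -m crank '[[[45,0,0,-10,0],[45,0,0,-25,0],[45,0,0,-35,0],[45,0,0,-40,0],[45,0,0,-40,0],[87,0,0,-40,0],[87,0,0,-20,0],[87,-20,0,0,0],[87,-40,0,0,0],[87,-40,0,0,0],[87,-40,0,0,0],[87,-30,0,0,0],[87,0,0,0,0],[87,0,0,0,0]]]'
python3 - <<'E'
from h import *
to(.462,.2275,.3,-4.5)
c=snap('wrist'); save(c,'w2.png'); P=cloud(c)
for d in cams.look_for('cell_clamped',c)[:3]: print(d,at_depth(c,d['centre']))
m=(P[...,2]>.07)&(P[...,2]<.095)&(abs(P[...,0]-.462)<.045)&(abs(P[...,1]-.227)<.045)
q=P[m]; print(len(q),(q.max(0)+q.min(0))/2,np.median(q,0),q.max(0)-q.min(0))
E
```

```text
time_s: 7.85
eef_pos: [0.6552, 0.2123, 0.0731]
orientation: [0.001, 0.999, -0.039, -0.001]
contact_force: [0.3, -0.2, 0.0]
width: 0.437
time_s: 9.02
eef_pos: [0.485, 0.2264, 0.2849]
orientation: [0.0, 0.999, -0.038, 0.001]
contact_force: [-0.2, 0.1, -0.1]
width: 0.99
turn 0.2 dx -23.0 dy 0.7 dz -15.1 F [-0.2  0.1 -0.1] w 86.1 t 9.0 p [0.485  0.2264 0.2849] yaw -4.3
{'centre': [202.1, 281.4], 'conf': 0.83} [[0.47421276 0.22735062 0.08108819]]
1102 [0.46281156 0.22936453 0.07679547] [0.46488068 0.22942533 0.07988172] [0.04299465 0.0430815  0.01297203]
```

View pics/w2.png

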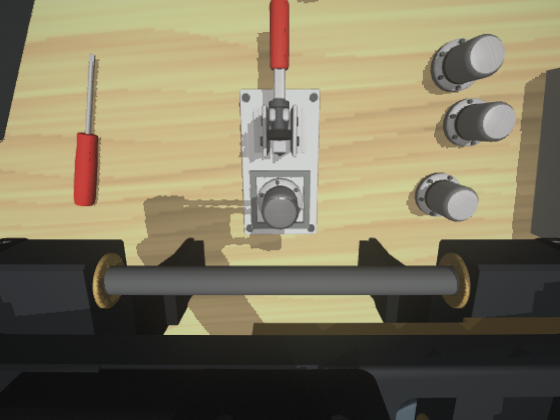

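```bash
python3 -m crank '[[[87,-12,0,10,0],[87,-10.6,0,30,0],[87,0,0,35,0],[87,0,0,35,0],[87,0,0,35,0],[87,0,0,35,0],[87,0,0,20,0],[87,0,0,10,0],[87,0,0,5,0],[87,0,0,0,0],[40,0,0,0,0],[40,0,0,0,0],[40,0,0,0,0],[40,0,0,0,0],[40,0,0,0,0],[40,0,0,0,0],[40,0,0,0,0]]]' 25
python3 - <<'E'
from h import *
to(.4625,.2285,.070,-4.5); print(np.round(status.read_state()['joint_pos'],2))
c=snap('wrist'); save(c,'w3.png')
E
```

```text
time_s: 10.53
eef_pos: [0.4641, 0.2279, 0.069]
orientation: [-0.0, 0.999, -0.039, 0.0]
contact_force: [1.6, 0.3, 0.2]
width: 0.556
turn 0.0 dx -1.6 dy -0.5 dz -1.0 F [1.6 0.3 0.2] w 48.3 t 10.5 p [0.4641 0.2279 0.069 ] yaw -4.5
[-0.23  0.48 -0.38  2.05  0.29  0.66 -2.45]
```

View pics/w3.png

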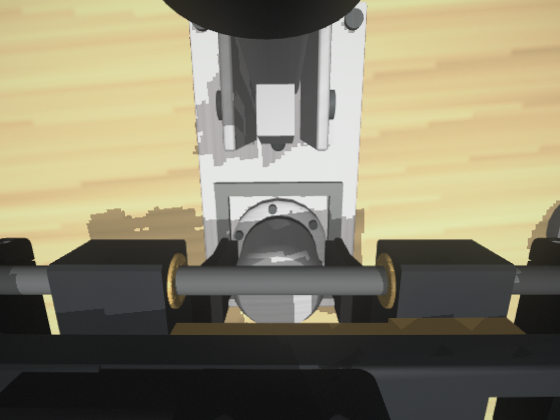

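```bash
python3 -m crank '[[[40,0,0,0,0],[40,0,0,-3,0],[40,0,0,-5,0],[40,0,0,-10,0],[40,0,0,-20,0],[40,0,0,-30,0],[40,0,0,-35,0],[40,0,0,-30,0],[40,0,0,-17,0],[40,0,0,0,0]]]' 25 && python3 -m crank '[[[40,4.5,18,0,0],[40,9.3,36.8,0,0],[40,9.3,36.8,0,0],[40,9.3,36.8,0,0],[40,9.3,36.8,0,0],[40,9.3,36.8,0,0],[40,9.3,36.8,0,0],[40,9.3,36.8,0,0],[40,9.3,36.8,0,0],[40,9.3,36.8,0,0],[40,9.3,36.8,0,0],[40,9.3,36.8,0,0],[40,9.3,36.8,0,0],[40,4.7,18,0,0],[40,0,0,0,0]]]' && python3 -m crank '[[[40,0,0,0,-6.9],[40,0,0,0,-6.9],[40,0,0,0,-6.9],[40,0,0,0,-6.9],[40,0,0,0,-6.9],[40,0,0,0,-6.9],[40,0,0,0,-6.9],[40,0,0,0,-6.9],[40,0,0,0,-6.9],[40,0,0,0,-6.9],[40,0,0,0,-6.9],[40,0,0,0,-6.9],[40,0,0,0,-6.9],[40,0,0,0,-6.5],[40,0,0,0,0],[40,0,0,0,0]]]'
python3 - <<'E'
from h import *
to(.5473,-.258,.07,91.7); print(np.round(status.read_state()['joint_pos'],2))
c=snap('wrist'); save(c,'w4.png')
E
```

```text
time_s: 11.42
eef_pos: [0.466, 0.2291, 0.2237]
orientation: [-0.002, 0.999, -0.039, 0.004]
contact_force: [1.3, 0.2, -2.0]
width: 0.497
time_s: 12.67
eef_pos: [0.5456, -0.2643, 0.217]
orientation: [0.001, 0.999, -0.043, -0.001]
contact_force: [-0.2, -0.6, -1.7]
width: 0.496
time_s: 14.0
eef_pos: [0.5467, -0.2569, 0.2179]
orientation: [-0.001, 0.697, 0.717, -0.0]
contact_force: [-1.1, -0.2, -2.4]
width: 0.5
turn -0.1 dx -1.1 dy 0.6 dz 147.9 F [-1.1 -0.2 -2.4] w 43.5 t 14.0 p [ 0.5467 -0.2569  0.2179] yaw 91.6
[ 0.79  0.44 -0.56  1.72  0.26  1.06  0.17]
```

View pics/w4.png

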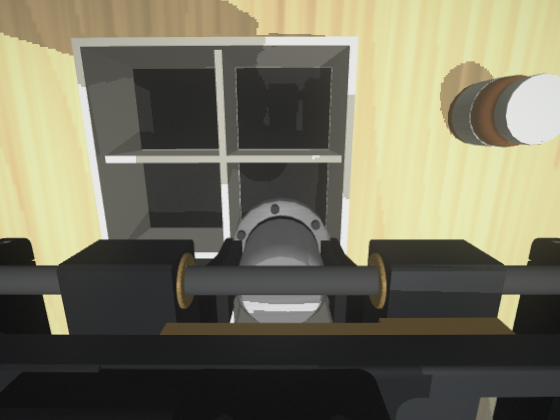

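Run:
```python
from h import *
c=snap('wrist')
q=at_z(c,[(158,222),(158,340),(158,108),(41,352),(41,80)],.095); print(np.round(q,4))
t=np.array([.4943,-.2596]); a=np.radians(1.7); M=np.array([[np.cos(a),-np.sin(a)],[np.sin(a),np.cos(a)]])
for l in ((0,.045),(.103,.045),(-.103,.045),(.106,.135),(-.106,.135)): print(np.round(t+M@np.array(l),4))
```

```text
[[ 0.497  -0.2125  0.095 ]
 [ 0.5946 -0.2096  0.095 ]
 [ 0.4022 -0.2151  0.095 ]
 [ 0.597  -0.1216  0.095 ]
 [ 0.3904 -0.1271  0.095 ]]
[ 0.493  -0.2146]
[ 0.5959 -0.2116]
[ 0.39   -0.2177]
[ 0.5962 -0.1215]
[ 0.3843 -0.1278]
```

```bash
python3 -m crank '[[[40,0,2,10,0],[40,0,0,20,0],[40,0,0,30,0],[40,0,0,30,0],[40,0,0,20,0],[40,0,0,10,0],[40,0,0,5,0],[40,0,0,3,0],[40,0,0,0,0]]]' && python3 -m crank '[[[40,0,0,1.5,0],[40,0,0,1.5,0],[40,0,0,1.5,0],[40,0,0,1.5,0],[40,0,0,1.5,0],[40,0,0,1.5,0],[40,0,0,1.5,0],[40,0,0,1.5,0],[40,0,0,1.5,0],[40,0,0,1.5,0],[40,0,0,1.5,0],[40,0,0,1.5,0],[40,0,0,0,0]]]'
```

```text
time_s: 14.85
eef_pos: [0.55, -0.2576, 0.0911]
orientation: [0.0, 0.696, 0.718, 0.0]
contact_force: [-0.1, 0.3, -2.3]
width: 0.499
time_s: 15.93
eef_pos: [0.5491, -0.2575, 0.0724]
orientation: [-0.0, 0.696, 0.718, -0.0]
contact_force: [0.5, -0.5, -2.0]
width: 0.498
```

```bash
python3 -m crank '[[[40,0,0,1.3,0],[40,0,0,1.3,0],[40,0,0,1.3,0],[40,0,0,0,0]]]' ; python3 -m crank '[[[40,0,0,1,0],[40,0,0,1,0],[40,0,0,0,0]]]'
```

```text
time_s: 16.27
eef_pos: [0.5492, -0.2576, 0.0686]
orientation: [-0.0, 0.696, 0.718, -0.0]
contact_force: [-0.3, -1.0, -1.3]
width: 0.494
time_s: 16.52
eef_pos: [0.5495, -0.2576, 0.067]
orientation: [0.0, 0.696, 0.718, -0.0]
contact_force: [0.4, -0.4, -0.2]
width: 0.497
```

```bash
python3 -m crank '[[[40,0,0,1,0],[40,0,0,1,0],[40,0,0,0,0]]]'; python3 -m crank '[[[46,0,0,0,0],[50,0,0,0,0],[52,0,0,0,0],[54,0,0,0,0],[54,0,0,0,0]]]'; python3 -m crank '[[[54,0,0,-5,0],[54,0,0,-15,0],[54,0,0,-30,0],[54,0,0,-40,0],[54,0,0,-40,0],[54,0,0,-40,0],[54,0,0,-15,0],[60,0,0,0,0]]]'
python3 - <<'E'
from h import *
to(.612,.001,.25,91.7)
c=snap('wrist'); save(c,'w5.png')
c=snap('top'); P=cloud(c); h=P[...,2]
m=((h>.055)&(h<.09)&(P[...,0]>.3)&(P[...,0]<.72)&(P[...,1]>-.4)&(P[...,1]<.12)).astype(np.uint8)
n,l,s,ce=cv2.connectedComponentsWithStats(m)
for i in range(1,n):
    q=P[l==i]
    if len(q)>80: print(len(q),np.round((q.max(0)+q.min(0))/2,4),np.round(q.max(0)-q.min(0),3))
E
```

```text
time_s: 16.77
eef_pos: [0.5495, -0.2576, 0.0669]
orientation: [0.0, 0.696, 0.718, -0.001]
contact_force: [-5.0, 1.9, 12.5]
width: 0.499
time_s: 17.18
eef_pos: [0.5493, -0.2576, 0.0647]
orientation: [-0.0, 0.696, 0.718, 0.0]
contact_force: [-0.2, -0.4, -1.1]
width: 0.606
time_s: 17.85
eef_pos: [0.552, -0.258, 0.2556]
orientation: [0.005, 0.696, 0.718, 0.002]
contact_force: [0.6, -0.1, 1.0]
width: 0.644
turn 0.0 dx 257.1 dy 67.7 dz 5.6 F [ 0.6 -0.1  1. ] w 56.1 t 17.9 p [ 0.552  -0.258   0.2556] yaw 91.7
180 [0.6127 0.0007 0.0673] [0.041 0.041 0.023]
99 [ 0.4923 -0.122   0.0725] [0.215 0.007 0.034]
546 [ 0.4943 -0.2291  0.0725] [0.21  0.199 0.035]
180 [ 0.5439 -0.0181  0.0657] [0.041 0.04  0.016]
193 [ 0.5493 -0.2583  0.0701] [0.04  0.041 0.029]
182 [0.4517 0.0156 0.0669] [0.04  0.043 0.021]
```

View pics/w5.png

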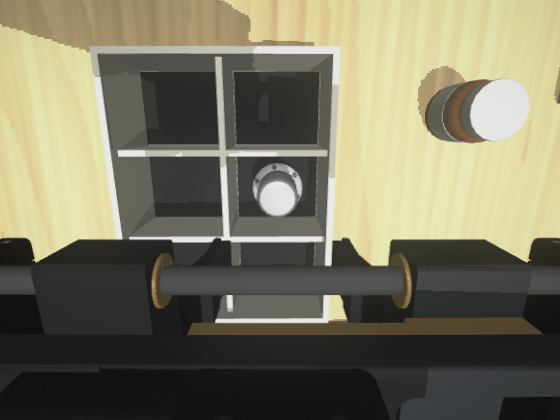

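```bash
python3 -m crank '[[[87,19,5,0,0],[87,36.5,9.7,0,0],[87,36.5,9.7,0,0],[87,36.5,9.7,0,0],[87,36.5,9.7,0,0],[87,36.5,9.7,0,0],[87,36.5,9.7,0,0],[87,19,5,0,0],[87,0,0,0,0]]]' && python3 -m crank '[[[87,0,0,9,-7.1],[87,0,0,9,-7.1],[87,0,0,9,-7.1],[87,0,0,9,-7.1],[87,0,0,9,-7.1],[87,0,0,9,-7.1],[87,0,0,9,-7.1],[87,0,0,9,-7.1],[87,0,0,9,-7.1],[87,0,0,9,-7.1],[87,0,0,9,-7.1],[87,0,0,0,0],[87,0,0,0,0]]]'
python3 - <<'E'
from h import *
to(.6127,.0007,.057,170)
c=snap('wrist'); P=cloud(c)
m=(P[...,2]>.06)&(P[...,2]<.08)&(abs(P[...,0]-.6127)<.04)&(abs(P[...,1]-.0007)<.045)
q=P[m]; print(len(q),(q.max(0)+q.min(0))/2,q.max(0)-q.min(0))
E
```

```text
time_s: 18.7
eef_pos: [0.6089, 0.0085, 0.2481]
orientation: [-0.002, 0.693, 0.721, 0.001]
contact_force: [-0.5, 1.1, 0.3]
width: 0.996
time_s: 19.78
eef_pos: [0.6085, 0.0002, 0.149]
orientation: [-0.002, 0.091, 0.996, -0.0]
contact_force: [-0.1, 0.2, -0.5]
width: 0.999
turn -0.4 dx -4.0 dy 1.2 dz 92.0 F [-0.1  0.2 -0.5] w 86.9 t 19.8 p [6.085e-01 2.000e-04 1.490e-01] yaw 169.6
2512 [0.61270731 0.00179951 0.06550837] [0.04369203 0.04367334 0.01094954]
```

```bash
python3 -m crank '[[[87,-4,0,10,0],[87,0,0,20,0],[87,0,0,25,0],[87,0,0,20,0],[87,0,0,11,0],[87,0,0,6,0],[87,0,0,0,0],[40,0,0,0,0],[40,0,0,0,0],[40,0,0,0,0],[40,0,0,0,0],[40,0,0,0,0],[40,0,0,0,0],[40,0,0,0,0],[40,0,0,0,0]]]' 25; python3 -m crank '[[[40,0,0,0,0],[40,0,0,-5,0],[40,0,0,-15,0],[40,0,0,-30,0],[40,0,0,-35,0],[40,0,0,-35,0],[40,0,0,-30,0],[40,0,0,-10,0],[40,0,0,0,0]]]'
python3 - <<'E'
from h import *
to(.5465,-.1675,.067,170)
to(.5465,-.1675,.067,91.7)
E
```

```text
time_s: 21.08
eef_pos: [0.6136, 0.0004, 0.059]
orientation: [0.0, 0.089, 0.996, -0.0]
contact_force: [-0.4, -0.3, 0.4]
width: 0.497
time_s: 21.83
eef_pos: [0.6151, 0.0015, 0.2227]
orientation: [0.003, 0.088, 0.996, 0.0]
contact_force: [0.0, 0.1, -2.2]
width: 0.502
turn -0.1 dx 38.2 dy -178.3 dz 155.7 F [ 0.   0.1 -2.2] w 43.7 t 21.8 p [0.6151 0.0015 0.2227] yaw 169.9
turn 78.2 dx -166.9 dy -73.5 dz 155.7 F [ 0.   0.1 -2.2] w 43.7 t 21.8 p [0.6151 0.0015 0.2227] yaw 169.9
```

```bash
python3 -m crank '[[[40,0,0,0,7.1],[40,0,0,0,7.1],[40,0,0,0,7.1],[40,0,0,0,7.1],[40,0,0,0,7.1],[40,0,0,0,7.1],[40,0,0,0,7.1],[40,0,0,0,7.1],[40,0,0,0,7.1],[40,0,0,0,7.1],[40,0,0,0,7.1],[40,-15,-7,0,0],[40,-34,-15,0,0],[40,-34,-15,0,0],[40,-34,-15,0,0],[40,-34,-14,0,0],[40,-16,-7,0,0],[40,0,0,0,0],[40,0,0,0,0]]]'
python3 - <<'E'
from h import *
to(.5465,-.1675,.069,91.7)
E
```

```text
time_s: 23.42
eef_pos: [0.544, -0.1698, 0.2169]
orientation: [-0.002, 0.697, 0.717, -0.001]
contact_force: [0.3, 1.1, -2.3]
width: 0.499
turn -0.1 dx 2.2 dy 2.6 dz 147.9 F [ 0.3  1.1 -2.3] w 43.5 t 23.4 p [ 0.544  -0.1698  0.2169] yaw 91.6
```

```bash
python3 -m crank '[[[40,2,2,10,0],[40,0,0.5,20,0],[40,0,0,30,0],[40,0,0,30,0],[40,0,0,20,0],[40,0,0,10,0],[40,0,0,4,0],[40,0,0,2,0],[40,0,0,0,0]]]' && python3 -m crank '[[[40,0,0,1.5,0],[40,0,0,1.5,0],[40,0,0,1.5,0],[40,0,0,1.5,0],[40,0,0,1.5,0],[40,0,0,1.5,0],[40,0,0,1.5,0],[40,0,0,1.5,0],[40,0,0,1.5,0],[40,0,0,1.5,0],[40,0,0,1.5,0],[40,0,0,1.5,0],[40,0,0,0,0]]]';  python3 -m crank '[[[40,0,0,1,0],[40,0,0,1,0],[40,0,0,0,0]]]'
```

```text
time_s: 24.17
eef_pos: [0.549, -0.1657, 0.0933]
orientation: [0.0, 0.696, 0.718, 0.001]
contact_force: [-0.2, -0.1, -2.4]
width: 0.501
time_s: 25.25
eef_pos: [0.548, -0.1664, 0.0745]
orientation: [-0.0, 0.696, 0.718, -0.0]
contact_force: [0.5, -0.2, -2.5]
width: 0.5
time_s: 25.5
eef_pos: [0.5481, -0.1664, 0.0727]
orientation: [-0.0, 0.696, 0.718, -0.0]
contact_force: [-0.1, -0.6, -1.3]
width: 0.498
```

```bash
python3 -m crank '[[[40,0,0,1,0],[40,0,0,1,0],[40,0,0,1,0],[40,0,0,0,0]]]';  python3 -m crank '[[[40,0,0,0.8,0],[40,0,0,0,0]]]'
```

```text
time_s: 25.83
eef_pos: [0.548, -0.1664, 0.0696]
orientation: [-0.0, 0.696, 0.718, -0.0]
contact_force: [-0.9, 0.7, -2.2]
width: 0.501
time_s: 26.0
eef_pos: [0.5482, -0.1664, 0.069]
orientation: [0.0, 0.696, 0.718, 0.0]
contact_force: [0.4, -0.0, -1.3]
width: 0.495
```

```bash
python3 -m crank '[[[40,0,0,0.8,0],[40,0,0,0,0]]]';  python3 -m crank '[[[40,0,0,0.8,0],[40,0,0,0,0]]]'
```

```text
time_s: 26.17
eef_pos: [0.5483, -0.1664, 0.0689]
orientation: [0.0, 0.696, 0.718, -0.0]
contact_force: [-2.9, 0.7, 3.7]
width: 0.496
time_s: 26.33
eef_pos: [0.5483, -0.1664, 0.0689]
orientation: [0.0, 0.696, 0.718, -0.0]
contact_force: [-4.1, -0.2, 9.7]
width: 0.496
```

```bash
python3 -m crank '[[[46,0,0,0,0],[50,0,0,0,0],[52,0,0,0,0],[54,0,0,0,0],[54,0,0,0,0]]]'; python3 -m crank '[[[54,0,0,-5,0],[54,0,0,-15,0],[54,0,0,-30,0],[54,0,0,-40,0],[54,0,0,-40,0],[54,0,0,-30,0],[60,0,0,0,0],[87,0,0,0,0]]]'
cat >> h.py <<'E'
def cells():
    c=snap('top'); P=cloud(c); h=P[...,2]
    m=((h>.055)&(h<.09)&(P[...,0]>.3)&(P[...,0]<.72)&(P[...,1]>-.4)&(P[...,1]<.12)).astype(np.uint8)
    n,l,s,ce=cv2.connectedComponentsWithStats(m)
    for i in range(1,n):
        q=P[l==i]
        if 80<len(q)<260: print(len(q),np.round((q.max(0)+q.min(0))/2,4),np.round(q.max(0)-q.min(0),3))
    return c
E
python3 - <<'E'
from h import *
cells(); to(.5439,-.0181,.16,91.7); to(.5439,-.0181,.16,170)
E
```

```text
time_s: 26.75
eef_pos: [0.5483, -0.1664, 0.0673]
orientation: [-0.0, 0.696, 0.718, 0.0]
contact_force: [-0.9, -0.3, -0.6]
width: 0.611
time_s: 27.42
eef_pos: [0.5492, -0.1665, 0.2298]
orientation: [0.002, 0.696, 0.718, 0.001]
contact_force: [0.5, 0.5, -1.0]
width: 0.696
100 [ 0.4914 -0.1219  0.0726] [0.217 0.007 0.035]
177 [ 0.544  -0.0183  0.0658] [0.041 0.041 0.018]
97 [ 0.5471 -0.1538  0.0688] [0.04  0.021 0.027]
182 [0.4516 0.0156 0.0675] [0.04  0.043 0.016]
turn 0.0 dx 148.5 dy 0.3 dz 67.8 F [ 0.4  0.3 -0.2] w 63.9 t 27.5 p [ 0.548  -0.1665  0.2278] yaw 91.7
turn -78.3 dx 29.8 dy 145.5 dz 67.8 F [ 0.4  0.3 -0.2] w 63.9 t 27.5 p [ 0.548  -0.1665  0.2278] yaw 91.7
```

```bash
python3 -m crank '[[[87,18,0,0,0],[87,37,0,0,0],[87,37,0,0,0],[87,37,0,0,0],[87,19,0,0,0],[87,0,0,30,0],[87,0,0,30,0],[87,0,0,15,0],[87,0,0,0,0],[87,0,0,0,0]]]'
python3 - <<'E'
from h import *
to(.544,-.0183,.058,91.7)
c=snap('wrist'); P=cloud(c)
m=(P[...,2]>.06)&(P[...,2]<.08)&(abs(P[...,0]-.544)<.045)&(abs(P[...,1]+.0183)<.045)
q=P[m]; print(len(q),(q.max(0)+q.min(0))/2,q.max(0)-q.min(0))
E
```

```text
time_s: 28.3
eef_pos: [0.5424, -0.0184, 0.1507]
orientation: [-0.002, 0.696, 0.718, -0.001]
contact_force: [-0.1, 0.3, 0.2]
width: 1.001
turn 0.1 dx 0.1 dy 1.6 dz 92.7 F [-0.1  0.3  0.2] w 87.1 t 28.3 p [ 0.5424 -0.0184  0.1507] yaw 91.8
2507 [ 0.54445817 -0.01742229  0.06586377] [0.04337703 0.04332761 0.01170942]
```

```bash
python3 -m crank '[[[87,0.5,1.5,10,0],[87,0,0,20,0],[87,0,0,25,0],[87,0,0,20,0],[87,0,0,11,0],[87,0,0,6,0],[87,0,0,0,0],[40,0,0,0,0],[40,0,0,0,0],[40,0,0,0,0],[40,0,0,0,0],[40,0,0,0,0],[40,0,0,0,0],[40,0,0,0,0],[40,0,0,0,0]]]' 25; python3 -m crank '[[[40,0,0,0,0],[40,0,0,-5,0],[40,0,0,-15,0],[40,0,0,-30,0],[40,0,0,-35,0],[40,0,0,-35,0],[40,0,0,-30,0],[40,0,0,-10,0],[40,0,0,0,0]]]'
python3 - <<'E'
from h import *
to(.4406,-.1703,.069,91.7)
E
```

```text
time_s: 29.6
eef_pos: [0.5445, -0.018, 0.0605]
orientation: [-0.0, 0.696, 0.718, -0.001]
contact_force: [-1.9, -0.5, 3.2]
width: 0.504
time_s: 30.35
eef_pos: [0.5469, -0.0177, 0.2232]
orientation: [0.003, 0.696, 0.718, 0.002]
contact_force: [1.0, -0.1, -2.0]
width: 0.5
turn 0.0 dx -149.4 dy -110.8 dz 154.2 F [ 1.  -0.1 -2. ] w 43.5 t 30.4 p [ 0.5469 -0.0177  0.2232] yaw 91.7
```

```bash
python3 -m crank '[[[40,-13,-9,0,0],[40,-25,-18,0,0],[40,-25,-18,0,0],[40,-25,-18,0,0],[40,-25,-18,0,0],[40,-23,-18,0,0],[40,-13.5,-10,0,0],[40,0,0,0,0],[40,0,0,0,0],[40,0,0,0,0]]]'
python3 - <<'E'
from h import *
to(.4406,-.1703,.0705,91.7)
c=snap('wrist'); save(c,'w6.png')
E
```

```text
time_s: 31.18
eef_pos: [0.4406, -0.1697, 0.2193]
orientation: [-0.001, 0.696, 0.718, 0.0]
contact_force: [0.6, 1.3, -1.8]
width: 0.499
turn 0.1 dx -0.6 dy -0.0 dz 148.8 F [ 0.6  1.3 -1.8] w 43.4 t 31.2 p [ 0.4406 -0.1697  0.2193] yaw 91.8
```

View pics/w6.png

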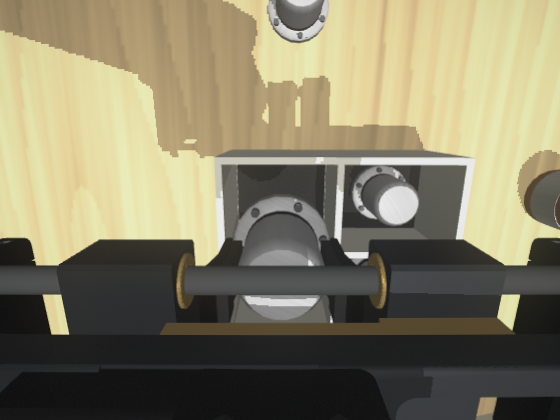

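```bash
python3 -m crank '[[[40,0,0,10,0],[40,0,0,20,0],[40,0,0,30,0],[40,0,0,30,0],[40,0,0,20,0],[40,0,0,12,0],[40,0,0,6,0],[40,0,0,2,0],[40,0,0,0,0]]]' && python3 -m crank '[[[40,0,0,1.5,0],[40,0,0,1.5,0],[40,0,0,1.5,0],[40,0,0,1.5,0],[40,0,0,1.5,0],[40,0,0,1.5,0],[40,0,0,1.5,0],[40,0,0,1.5,0],[40,0,0,1.5,0],[40,0,0,1.5,0],[40,0,0,0,0]]]'
```

```text
time_s: 31.98
eef_pos: [0.4411, -0.17, 0.0901]
orientation: [-0.0, 0.696, 0.718, 0.0]
contact_force: [0.5, -0.3, -2.5]
width: 0.501
time_s: 32.9
eef_pos: [0.4406, -0.1706, 0.0751]
orientation: [-0.0, 0.696, 0.718, -0.0]
contact_force: [-0.2, -0.1, -0.8]
width: 0.499
```

```bash
python3 -m crank '[[[40,0,0,1,0],[40,0,0,1,0],[40,0,0,1,0],[40,0,0,0,0]]]';  python3 -m crank '[[[40,0,0,1,0],[40,0,0,0,0]]]';  python3 -m crank '[[[40,0,0,0.8,0],[40,0,0,0,0]]]';  python3 -m crank '[[[40,0,0,0.8,0],[40,0,0,0,0]]]'
```

```text
time_s: 33.23
eef_pos: [0.4406, -0.1706, 0.0723]
orientation: [-0.0, 0.696, 0.718, -0.0]
contact_force: [-0.3, 0.3, -1.8]
width: 0.496
time_s: 33.4
eef_pos: [0.4407, -0.1707, 0.0713]
orientation: [-0.0, 0.696, 0.718, -0.0]
contact_force: [-0.1, -0.5, -1.6]
width: 0.499
time_s: 33.57
eef_pos: [0.4407, -0.1707, 0.0706]
orientation: [-0.0, 0.696, 0.718, -0.0]
contact_force: [0.7, 0.0, -1.6]
width: 0.5
time_s: 33.73
eef_pos: [0.4409, -0.1707, 0.0704]
orientation: [0.0, 0.696, 0.718, -0.0]
contact_force: [-1.7, 0.8, 5.0]
width: 0.501
```

Contact at 5 N. I'll release, lift, and look at the last cell.

```bash
python3 -m crank '[[[46,0,0,0,0],[50,0,0,0,0],[52,0,0,0,0],[54,0,0,0,0],[54,0,0,0,0]]]'; python3 -m crank '[[[54,0,0,-5,0],[54,0,0,-15,0],[54,0,0,-30,0],[54,0,0,-40,0],[54,0,0,-40,0],[54,0,0,-30,0],[60,0,0,0,0],[87,0,0,0,0]]]'
python3 - <<'E'
from h import *
cells(); to(.4517,.0156,.15,91.7)
E
```

```text
time_s: 34.15
eef_pos: [0.4408, -0.1707, 0.0698]
orientation: [0.0, 0.696, 0.718, 0.0]
contact_force: [-1.3, -0.0, 0.0]
width: 0.612
time_s: 34.82
eef_pos: [0.4417, -0.171, 0.2319]
orientation: [0.002, 0.696, 0.718, 0.0]
contact_force: [-0.1, -0.7, 0.0]
width: 0.701
103 [ 0.5751 -0.2027  0.0725] [0.049 0.129 0.034]
136 [ 0.5487 -0.165   0.0699] [0.043 0.044 0.028]
154 [ 0.5495 -0.2601  0.0698] [0.041 0.043 0.029]
90 [ 0.4726 -0.1231  0.0726] [0.175 0.007 0.034]
184 [0.4517 0.0156 0.0667] [0.04  0.043 0.017]
96 [ 0.4417 -0.1589  0.0687] [0.04  0.019 0.027]
turn 0.0 dx 186.0 dy 16.7 dz 80.2 F [ 0.8  0.  -0.2] w 63.9 t 34.9 p [ 0.4405 -0.1708  0.2302] yaw 91.7
```

```bash
python3 -m crank '[[[87,18,2,0,0],[87,37,4,0,0],[87,37,4,0,0],[87,37,3.5,0,0],[87,37,3,0,0],[87,20,0,0,0],[87,0,0,30,0],[87,0,0,30,0],[87,0,0,20,0],[87,0,0,0,0],[87,0,0,0,0]]]'
python3 - <<'E'
from h import *
to(.4517,.0156,.058,91.7)
c=snap('wrist'); P=cloud(c)
m=(P[...,2]>.06)&(P[...,2]<.08)&(abs(P[...,0]-.4517)<.045)&(abs(P[...,1]-.0156)<.045)
q=P[m]; print(len(q),(q.max(0)+q.min(0))/2,q.max(0)-q.min(0)); cells()
E
```

```text
time_s: 35.78
eef_pos: [0.4501, 0.0159, 0.1483]
orientation: [-0.002, 0.696, 0.718, -0.001]
contact_force: [-0.0, -0.3, 0.5]
width: 1.002
turn 0.1 dx -0.3 dy 1.6 dz 90.3 F [-0.  -0.3  0.5] w 87.2 t 35.8 p [0.4501 0.0159 0.1483] yaw 91.8
2560 [0.45205269 0.01622791 0.06551895] [0.04315122 0.04349001 0.0109944 ]
98 [ 0.4925 -0.1223  0.0726] [0.214 0.007 0.035]
191 [ 0.5485 -0.1651  0.0713] [0.043 0.043 0.027]
201 [ 0.5495 -0.2601  0.0711] [0.041 0.044 0.031]
198 [ 0.4405 -0.1704  0.0709] [0.043 0.042 0.029]
```

```bash
python3 -m crank '[[[87,0,1.5,10,0],[87,0,0,20,0],[87,0,0,25,0],[87,0,0,20,0],[87,0,0,10,0],[87,0,0,4,0],[87,0,0,0,0],[40,0,0,0,0],[40,0,0,0,0],[40,0,0,0,0],[40,0,0,0,0],[40,0,0,0,0],[40,0,0,0,0],[40,0,0,0,0],[40,0,0,0,0]]]' 25; python3 -m crank '[[[40,0,0,0,0],[40,0,0,-5,0],[40,0,0,-15,0],[40,0,0,-30,0],[40,0,0,-35,0],[40,0,0,-35,0],[40,0,0,-30,0],[40,0,0,-10,0],[40,0,0,0,0],[40,0,0,0,0]]]'
python3 - <<'E'
from h import *
to(.4433,-.260,.069,91.7)
E
```

```text
time_s: 37.13
eef_pos: [0.452, 0.0156, 0.0607]
orientation: [-0.001, 0.696, 0.718, -0.001]
contact_force: [-2.4, -1.0, 4.4]
width: 0.503
time_s: 37.97
eef_pos: [0.4526, 0.0153, 0.2202]
orientation: [0.0, 0.696, 0.718, -0.0]
contact_force: [-0.5, -0.4, -3.4]
width: 0.5
turn 0.0 dx -274.9 dy -17.5 dz 151.2 F [-0.5 -0.4 -3.4] w 43.5 t 38.0 p [0.4526 0.0153 0.2202] yaw 91.7
```

```bash
python3 -m crank '[[[40,-18,-1,0,0],[40,-35,-2,0,0],[40,-35,-2,0,0],[40,-35,-2,0,0],[40,-35,-2,0,0],[40,-35,-2,0,0],[40,-35,-2.5,0,0],[40,-29,-2,0,0],[40,-18,-2,0,0],[40,0,0,0,0],[40,0,0,0,0],[40,0,0,0,0]]]'
python3 - <<'E'
from h import *
to(.4433,-.260,.0705,91.7)
E
```

```text
time_s: 38.97
eef_pos: [0.4433, -0.2581, 0.2189]
orientation: [-0.002, 0.696, 0.718, 0.0]
contact_force: [-0.1, 0.3, -2.2]
width: 0.497
turn 0.1 dx -1.9 dy -0.1 dz 148.4 F [-0.1  0.3 -2.2] w 43.2 t 39.0 p [ 0.4433 -0.2581  0.2189] yaw 91.8
```

```bash
python3 -m crank '[[[40,-1.5,0,10,0],[40,0,0,20,0],[40,0,0,30,0],[40,0,0,30,0],[40,0,0,20,0],[40,0,0,12,0],[40,0,0,6,0],[40,0,0,2,0],[40,0,0,0,0]]]' && python3 -m crank '[[[40,0,0,1.5,0],[40,0,0,1.5,0],[40,0,0,1.5,0],[40,0,0,1.5,0],[40,0,0,1.5,0],[40,0,0,1.5,0],[40,0,0,1.5,0],[40,0,0,1.5,0],[40,0,0,1.5,0],[40,0,0,1.5,0],[40,0,0,0,0]]]'; python3 -m crank '[[[40,0,0,1,0],[40,0,0,1,0],[40,0,0,1,0],[40,0,0,0,0]]]'
```

```text
time_s: 39.72
eef_pos: [0.4446, -0.2609, 0.0911]
orientation: [0.0, 0.696, 0.718, 0.0]
contact_force: [-0.1, -0.4, -1.8]
width: 0.5
time_s: 40.63
eef_pos: [0.4438, -0.2611, 0.0755]
orientation: [-0.0, 0.696, 0.718, -0.0]
contact_force: [0.3, 0.5, -3.4]
width: 0.499
time_s: 40.97
eef_pos: [0.4439, -0.2611, 0.0727]
orientation: [-0.0, 0.696, 0.718, -0.0]
contact_force: [0.0, 0.5, -1.9]
width: 0.499
```

```bash
python3 -m crank '[[[40,0,0,1,0],[40,0,0,0.7,0],[40,0,0,0,0]]]';  python3 -m crank '[[[40,0,0,0.8,0],[40,0,0,0,0]]]';  python3 -m crank '[[[40,0,0,0.6,0],[40,0,0,0,0]]]'
```

```text
time_s: 41.22
eef_pos: [0.4439, -0.2611, 0.0711]
orientation: [-0.0, 0.696, 0.718, -0.0]
contact_force: [-0.3, 0.9, -2.5]
width: 0.501
time_s: 41.38
eef_pos: [0.4441, -0.2611, 0.0708]
orientation: [0.0, 0.696, 0.718, -0.0]
contact_force: [-1.3, 0.1, 2.2]
width: 0.497
time_s: 41.55
eef_pos: [0.4442, -0.2611, 0.0707]
orientation: [0.0, 0.696, 0.718, -0.0]
contact_force: [-2.6, 1.7, 7.9]
width: 0.497
```

```bash
python3 -m crank '[[[46,0,0,0,0],[50,0,0,0,0],[52,0,0,0,0],[54,0,0,0,0],[54,0,0,0,0]]]'; python3 -m crank '[[[54,0,0,-5,0],[54,0,0,-15,0],[54,0,0,-30,0],[54,0,0,-40,0],[54,0,0,-40,0],[54,0,0,-40,0],[54,18,8.6,0,0],[54,36,17.3,0,0],[54,36,17.3,0,0],[54,36,17.3,0,0],[54,36,17.3,0,0],[54,36,17.3,0,0],[54,36,17.3,0,0],[54,36,17.3,0,0],[54,36,17.3,0,0],[54,36,17.3,0,0],[54,36,17.3,0,0],[54,36,17.3,0,0],[54,36,17.3,0,0],[54,18,8.6,0,0]]]';  python3 -m crank '[[[54,0,0,0,6.9],[54,0,0,0,6.9],[54,0,0,0,6.9],[54,0,0,0,6.9],[54,0,0,0,6.9],[54,0,0,0,6.9],[54,0,0,0,6.9],[54,0,0,0,6.9],[54,0,0,0,6.9],[54,0,0,0,6.9],[54,0,0,0,6.9],[54,0,0,0,6.9],[54,0,0,0,6.9],[54,0,0,0,6.5],[54,0,0,0,0],[54,0,0,0,0]]]'
python3 - <<'E'
from h import *
to(.6555,.2135,.073,-4.5)
c=snap('wrist'); save(c,'w7.png')
im=c['pixels'].astype(int); m=(im[...,0]>90)&(im[...,1]<im[...,0]*.45)&(im[...,2]<im[...,0]*.45)
P=cloud(c); m&=(P[...,1]>.12)&(P[...,1]<.3); r=np.argwhere(m); print(len(r),r.min(0),r.max(0)); 
q=P[m]; print(q.min(0),q.max(0),np.median(q,0))
c=cells(); save(c,'top1.png',(90,320,90,490),2)
E
```

```text
time_s: 41.97
eef_pos: [0.4441, -0.2612, 0.0697]
orientation: [0.0, 0.696, 0.718, 0.0]
contact_force: [0.1, -0.0, -0.5]
width: 0.612
time_s: 43.63
eef_pos: [0.6545, 0.2194, 0.2398]
orientation: [-0.001, 0.694, 0.719, 0.001]
contact_force: [-0.8, -0.1, 0.7]
width: 0.619
time_s: 44.97
eef_pos: [0.6543, 0.2137, 0.2399]
orientation: [0.0, 0.999, -0.037, 0.0]
contact_force: [-0.1, 0.3, -0.5]
width: 0.62
turn 0.2 dx 1.2 dy 0.1 dz 166.9 F [-0.1  0.3 -0.5] w 54.0 t 45.0 p [0.6543 0.2137 0.2399] yaw -4.3
1003 [176 271] [237 288]
[0.61580367 0.20595348 0.07016213] [0.67888502 0.22748164 0.07931434] [0.65081642 0.21698793 0.07588882]
102 [ 0.4923 -0.1222  0.0722] [0.214 0.007 0.034]
193 [ 0.5485 -0.1651  0.0706] [0.043 0.044 0.03 ]
197 [ 0.5494 -0.2599  0.0698] [0.041 0.045 0.027]
199 [ 0.4406 -0.17    0.0703] [0.042 0.041 0.029]
197 [ 0.4437 -0.2614  0.0713] [0.04  0.043 0.029]
```

View pics/w7.png

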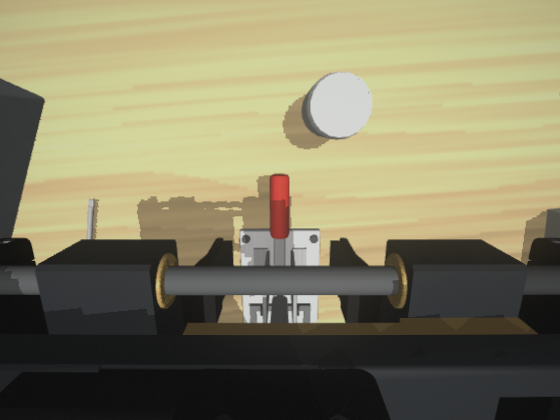

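View pics/top1.png

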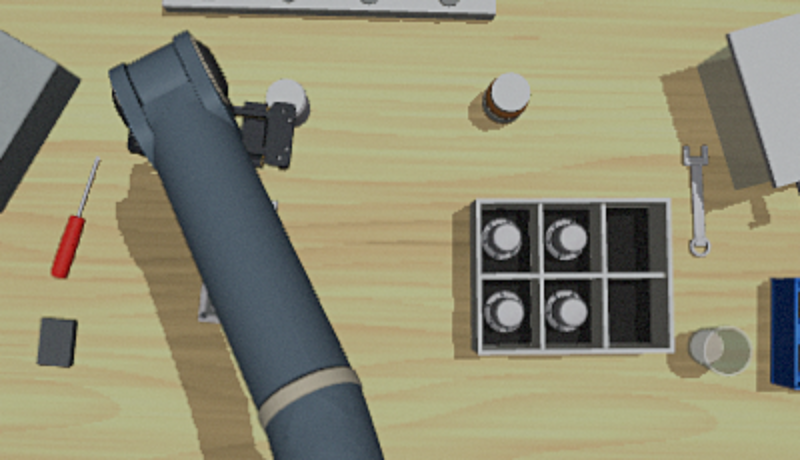

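```bash
python3 -m crank '[[[54,1,0,20,0],[54,0,0,35,0],[54,0,0,35,0],[54,0,0,35,0],[54,0,0,22,0],[54,0,0,12,0],[54,0,0,6,0],[54,0,0,2,0],[54,0,0,0,0],[16,0,0,0,0],[16,0,0,0,0],[16,0,0,0,0],[16,0,0,0,0],[16,0,0,0,0],[16,0,0,0,0],[16,0,0,0,0]]]' 20
```

```text
time_s: 46.4
eef_pos: [0.6558, 0.2154, 0.0731]
orientation: [-0.002, 0.999, -0.038, 0.001]
contact_force: [1.5, 3.0, -0.3]
width: 0.221
```

```bash
python3 -m crank '[[[16,-0.2,0,-9.5,0],[16,-1.2,0,-9.5,0],[16,-2.1,0,-9.2,0],[16,-3,0,-9,0],[16,-3.8,0,-8.7,0],[16,-4.8,0,-8.2,0],[16,-5.5,0,-7.8,0],[16,-6.3,0,-7.1,0]]]' 20
```

```text
time_s: 47.07
eef_pos: [0.6289, 0.2173, 0.1416]
orientation: [-0.001, 0.999, -0.038, 0.001]
contact_force: [2.7, 4.8, -5.0]
width: 0.223
```

```bash
python3 -m crank '[[[16,-6.9,0,-6.5,0],[16,-7.6,0,-5.7,0],[16,-8.1,0,-5,0],[16,-8.5,0,-4.1,0],[16,-8.9,0,-3.3,0],[16,-9.2,0,-2.3,0],[16,-9.4,0,-1.4,0],[16,-9.5,0,-0.5,0],[16,-2,0,0,0],[16,0,0,0,0],[16,0,0,0,0]]]' 20;  python3 -m crank '[[[30,0,0,0,0],[45,0,0,0,0],[45,0,0,0,0],[45,0,0,0,0]]]'; python3 -m crank '[[[45,0,0,-10,0],[45,0,0,-20,0],[45,0,0,-35,0],[45,0,0,-40,0],[45,0,0,-35,0],[45,20,0,0,0],[45,40,0,0,0],[45,40,0,0,0],[45,40,0,0,0],[45,20,0,0,0],[45,0,0,0,0],[45,0,0,0,0]]]'
python3 - <<'E'
from h import *
to(.56,.22,.3,-4.5)
c=snap('scene'); save(c,'s3.png',(120,330,180,460),2.8)
E
```

```text
time_s: 47.98
eef_pos: [0.5577, 0.2225, 0.172]
orientation: [-0.001, 0.999, -0.038, -0.0]
contact_force: [-3.3, 4.8, 8.8]
width: 0.224
time_s: 48.32
eef_pos: [0.5584, 0.2189, 0.1696]
orientation: [0.001, 0.999, -0.04, -0.001]
contact_force: [0.2, -0.2, -1.1]
width: 0.439
time_s: 49.32
eef_pos: [0.7187, 0.2074, 0.3095]
orientation: [0.0, 0.999, -0.04, -0.001]
contact_force: [-0.9, 0.5, 0.0]
width: 0.518
turn -0.1 dx -159.2 dy -0.1 dz 9.5 F [-0.9  0.5  0. ] w 45.1 t 49.3 p [0.7187 0.2074 0.3095] yaw -4.6
```

View pics/s3.png

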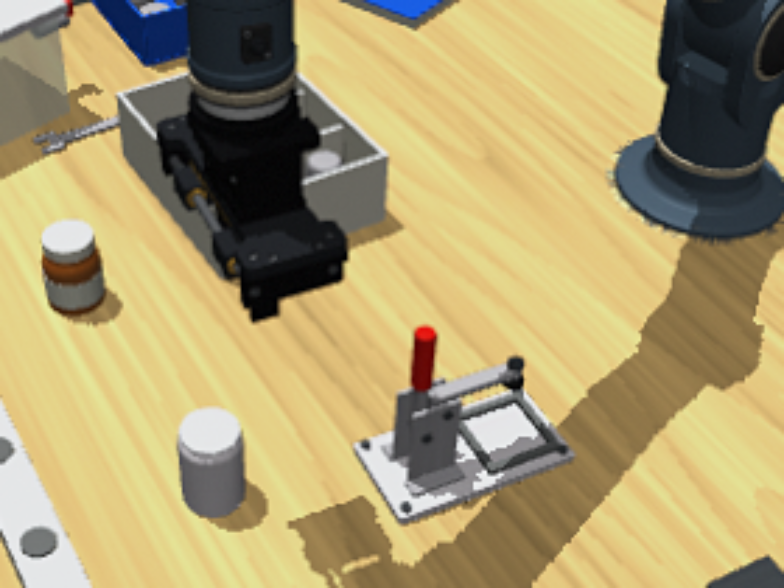

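Run:
```python
from h import *
c=cells()
for o in ('cell_a','jar','can','weigh_block'):
    for d in cams.look_for(o,c)[:5]:
        if d['conf']>.3: print(o,np.round(d['centre']),round(d['conf'],2),np.round(at_depth(c,d['centre'])[0],3))
print(workorder.close_job())
```

```text
97 [ 0.4838 -0.1231  0.0726] [0.197 0.008 0.034]
192 [ 0.5485 -0.1652  0.071 ] [0.043 0.044 0.027]
201 [ 0.5495 -0.26    0.0705] [0.041 0.044 0.03 ]
197 [ 0.4405 -0.1701  0.0702] [0.043 0.042 0.03 ]
199 [ 0.4437 -0.2608  0.0706] [0.04  0.043 0.03 ]
cell_a [211. 339.] 0.8 [ 0.541 -0.155  0.076]
cell_a [247. 339.] 0.64 [ 0.438 -0.154  0.083]
cell_a [246. 374.] 0.59 [ 0.444 -0.254  0.079]
cell_a [262. 118.] 0.44 [0.376 0.487 0.026]
jar [139. 342.] 0.81 [ 0.744 -0.156  0.096]
can [143. 233.] 0.75 [0.727 0.152 0.088]
weigh_block [264. 449.] 0.57 [ 0.391 -0.497  0.008]
weigh_block [259. 115.] 0.55 [0.385 0.496 0.025]
the job is handed in; nothing more can be done
None
```

I flipped the clamp open, moved the clamped cell and the three loose cells on the bench (the fourth was absent) into four separate tote compartments, and shut the clamp again over its empty nest. The job is handed in, at about 50 s of the 210 s allowed.

- **Cells:** each was lowered at 18 mm/s or less. The force read 5 to 12.5 N at the moment I let go of each. The last overhead depth image shows all four upright near the middle of their compartments.
- **Clamp:** the last scene picture shows the handle upright, the arm down and the nest empty. While opening it, the wrist read about 20 N sideways at the end of the swing. That disappeared when I let go; shutting it stayed under about 11 N.
- **Other things on the bench:** the jar, the can and the block read within about 1 cm of where they started. The wrench, screwdriver and beaker looked unmoved in the overhead picture taken before I shut the clamp; I didn't measure them again.
- **Disagreements:** in the final check the detector reported only three of the four stored cells. It also mistook the block for a cell (0.44 confidence) and the beaker for the block (0.57). The depth image shows all four cells.

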